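Find and seat the rocking pump cover on the laundry dosing unit

TASK

One of the four identical blue covers on the white dosing unit has not been clicked home. Press lightly on an end of one cover after another with closed fingertips until you find the one that rocks, then press that cover down at its middle until it is fully home and no longer rocks. Grasp, lift and pry up nothing, never pound on the covers, and leave the bottle, the cup and the brush where they are.

Things in the scene. Friction and masses are not known exactly. Their poses are not given: they have to be found in the camera images.
- unit: White dosing unit fixed on the table: housing 200 x 280 x 70 mm (x, y, z), origin at the centre of its underside; x points to its back (brass hose barbs), y to its left. On top are four identical blue flat covers in black frames, two by two, each 56 mm along x, 100 mm along y. Frames stand out unevenly by 0 to 5 mm: height does not tell which cover is loose. Three covers are rigid.
- slot_1 (a point): Point on the housing's top face (70 mm above the table) under the centre of the front left cover, axes as the unit's. The cover's flat top lies 18 to 28 mm above this point; covers are 128 mm apart along y and 88 mm along x, centre to centre.
- slot_2 (a point): Point on the housing's top face (70 mm above the table) under the centre of the front right cover, axes as the unit's. The cover's flat top lies 18 to 28 mm above this point; covers are 128 mm apart along y and 88 mm along x, centre to centre.
- slot_3 (a point): Point on the housing's top face (70 mm above the table) under the centre of the back left cover, axes as the unit's. The cover's flat top lies 18 to 28 mm above this point; covers are 128 mm apart along y and 88 mm along x, centre to centre.
- slot_4 (a point): Point on the housing's top face (70 mm above the table) under the centre of the back right cover, axes as the unit's. The cover's flat top lies 18 to 28 mm above this point; covers are 128 mm apart along y and 88 mm along x, centre to centre.
- seat (a joint): How far the loose cover (whichever it is) is pushed in at its middle, m: 0 at the start (5 mm proud on a stiff centre clip), 0.005 fully home, negative if pulled up. About 7 N at the middle starts to move it, 9 to 15 N seats it; it stays down and is then as firm as the others. A press on an end does not seat it.
- rock (a joint): Tilt of the loose cover (whichever it is), rad: 0 level; positive with its left (unit's +y) end up, negative with its right end up. It rocks about its centre line along the unit's x: 1 to 2 N on an end, 36 mm from the centre, lowers that end about 4 mm onto the frame (about 0.1 rad); it springs level when let go. About 0 once home.
- bottle: Standing blue bottle with a white cap, 72 mm across, 190 mm high, beside the unit's left; origin at the centre of its underside. Leave it alone.
- cup: Orange dosing cup, 68 mm across, 65 mm high, beside the unit's right; origin at the centre of its underside. Leave it alone.
- brush: Hand brush lying on the table in front of the unit; origin on its underside. Leave it alone.

How it is judged:
By the outcome, as a careful person would: the job done as asked, in the order asked, and still so for the second after the job is handed in, with the robot touching nothing.
It also fails if it takes over 54 s, if anything falls off the work surface, if the arm or the gripper's body presses on something with over 40 N, if the wrist force passes 120 N, or if a joint passes its speed limit or range.

ROBOT

A 7-joint arm with a two-finger parallel gripper is mounted at the origin on the work surface. World frame = base frame: x ahead of the robot, y to its left, z up, the work surface at z = 0. Lengths are in mm, angles in rad, forces in N, time in s.
With the tool pointing down it reaches from about 350 to 900 mm from the base axis. Payload 7.2 kg.
Tool frame: the origin (TCP) lies on the front face of the gripper's body, between the roots of the fingers; the fingertips stand 80 mm ahead of it and the grasp point (between the pads) lies 61 mm ahead of it; z points along the fingers, y is the line along which they close (so a half turn about z gives the same grasp; the last joint's range is limited). The gripper opens to 88 mm and grips with 3 to 60 N. Pads are 20 mm wide; open, the fingers measure 115 mm over their backs; the gripper's body (75 mm by 178 mm) begins 61 mm behind the grasp point.
Start: joints at [1.175, 0.411, -0.013, 1.596, 0.006, 1.134, -0.082], TCP at [201.213, -591.726, 302.653] pointing down, gripper open.
Joint ranges: [-2.95, 2.95], [-0.29, 1.99], [-1.47, 1.44], [0.14, 2.54], [-1.03, 4.17], [0.13, 1.85], [-2.86, 2.86]. Speed limits (rad/s): [2.39, 2.39, 3.01, 3.01, 3.14, 3.14, 3.14].

INTERFACE

Orientations are given as a unit quaternion [w, x, y, z].
In Python, from rig import robot, grab_frame, spotter gives the robot as it stands.
- The arm moves only by the tool play_rows, never from a script. Its argument "targets" is a list of rows, each an object with "offset": the shift along the tool's x, y, z in cm, a list of three; "spin": the turn about the tool's z in rad. In form: [{"offset": [tx, ty, tz], "spin": spin}, ...]. A call has 1 to 12 rows; each row shifts and turns the commanded pose from where the row before left it, along the tool's axes as they then stand; what a row does not reach is not made up. A row lasts 1/10 s, in which the tool goes at most 50 mm and 8.59 degrees, less where a joint would pass 70% of its speed; a pose out of reach is approached as far as the arm can. A call with a gripper value outside its range is refused whole. "hand" is the gripper's target within -1 to 1 (shut at 1, half-way at 0, fully open at -1), set as the call begins (left out, the last holds). The fingers move at their own pace and stop on an object; the grip force is fixed at half the most. Time passes only in rows, so rows that do not move let the fingers close. It gives the time, the measured TCP pose, the force, the opening and the grip force at its end, in the units of the state.
- robot.sense(): the state, without advancing time (a new reading comes with each control period).
- grab_frame(name): name is "scene" or "top" or "wrist"; returns a dict with "frame" (420x560x3 uint8, red, green, blue), "vertical_fov" (degrees; the focal length in pixels is half the picture's height over the tangent of half this angle, whatever the lens; pixels are square), "cx", "cy" (the principal point, pixels), "position" and "rotation" of the camera in the world. Camera axes: x right, y down, z forward; pixel columns grow to the right and rows downward; lengths in mm; the calibration is good to about 2 mm. The wrist camera is an equidistant fisheye: a pixel r from the principal point sees the ray r / f radians off the axis. A picture is of the moment at which its call begins. There is no depth.
- robot.finish_job(): hands the job in; it is judged then, once.
Trained networks look in a picture, given as the dict that the camera call returned (one of the last four; its "shot" number tells which), for a name from the list of things; names that differ only in an ending like _2 or _b are one class to them, and where a whole thing is asked for, a point or a joint stands for the part that bears it (a point fixed in the world has none). Each returns a list of dicts, best first, with "score" (0 to 1); they miss things now and then, are a little off and sometimes report something else, mostly with a low value. They report only what shows in the picture. A call takes as long as a camera call.
- spotter.outline_of(picture, name): "region" (420x560 bool, what is visible of it) and "rect" ([left, top, width, height] in pixels, round what is visible of it).
The state is a dict: "t": time; "joint_positions": joint angles; "joint_velocities": joint speeds; "tau": joint torques, N m; "eef_pos": TCP position; "orientation": TCP orientation; "force": force on the tool from outside, world axes, zero at the start; "moment": the same for the moment, N m; "grip_width": finger opening in mm; "grasp_force": force on a finger pad.
Only numpy, scipy, OpenCV 4.12 (cv2) and the standard library are available. Lean on these libraries where they do the work, as an engineer would, in place of code of your own. Each camera call takes 0.05 s, during which the arm holds its last target. There are 200 camera calls.

## Working session

There is one attempt and no reset: what is moved stays moved. The work goes in short steps, Python scripts to look and compute and a tool call to move; the robot and the scene stay as the last step left them, time stands still between calls to the robot, and variables do not carry over. Pictures are saved under pics/ and viewed, at most 10 in all, crops included, and the job is handed in when it is done.

Besides the shell and the picture viewer there is one more tool, called after "Emit:" by a JSON object that holds its "api" and its "payload". play_rows: Moves the arm, as the interface text tells. Its arguments: {"type":"object","properties":{"targets":{"type":"array"},"hand":{"type":"number"}},"required":["targets"]}

```bash
mkdir -p pics; python3 - <<'E'
from rig import robot, grab_frame, spotter
import cv2,pickle
s=robot.sense(); print({k:s[k] for k in('t','eef_pos','orientation','force','grip_width')})
for n in('top','scene'):
    p=grab_frame(n); cv2.imwrite(f'pics/{n}0.png',p['frame'][:,:,::-1]); pickle.dump(p,open(n+'.pkl','wb'))
    print(n,p['position'],p['rotation'],p['vertical_fov'],p['cx'],p['cy'])
    for o in('unit','slot_1','seat','bottle','cup','brush'):
        try: print(o,[(round(d['score'],2),d['rect']) for d in spotter.outline_of(p,o)][:5])
        except Exception as e: print(o,e)
E
```

```text
{'t': 0.0, 'eef_pos': array([ 201.11199966, -591.38166153,  301.82728532]), 'orientation': array([-7.57083949e-04,  9.86591367e-01,  1.63208055e-01, -1.77749411e-04]), 'force': array([ 0.21721844, -0.0964096 , -0.52362144]), 'grip_width': 87.80915171909544}
top [381.20531539  25.93030993 857.08745991] [-0.0622811   0.71116363 -0.69678865  0.06966296] 53.140095354699994 279.30480398535724 212.11309599346396
unit [(0.87, [257.6, 130.9, 167.7, 146.0])]
slot_1 [(0.94, [256.1, 130.3, 167.4, 149.3])]
seat [(0.86, [275.1, 183.3, 61.1, 42.7]), (0.43, [252.1, 129.3, 173.2, 151.2])]
bottle [(0.6, [191.6, 150.9, 44.1, 54.2])]
cup [(0.94, [416.9, 233.3, 41.5, 34.3]), (0.41, [272.8, 182.4, 62.9, 44.0])]
brush [(0.82, [257.1, 275.8, 102.7, 42.0])]
scene [1316.61908506 -330.59194942  700.67612062] [-0.38387917  0.74223036  0.49170643 -0.24485845] 42.2857286250544 279.98459380719964 212.4441674375094
unit [(0.82, [137.5, 207.4, 174.4, 107.6])]
slot_1 [(0.63, [142.2, 209.5, 169.9, 102.8])]
seat [(0.73, [233.1, 206.3, 55.9, 23.6]), (0.29, [143.2, 209.3, 170.2, 104.9]), (0.19, [329.9, 166.7, 40.4, 94.7])]
bottle [(0.85, [329.8, 165.6, 42.2, 95.3]), (0.52, [145.2, 211.0, 166.4, 98.9])]
cup [(0.88, [99.1, 225.4, 37.2, 46.5])]
brush [(0.85, [179.7, 193.9, 92.8, 16.2])]
```

```bash
python3 - <<'E'
import cv2
a=cv2.imread('pics/top0.png')[110:320,180:480]
cv2.imwrite('pics/top0z.png',cv2.resize(a,None,fx=2.6,fy=2.6,interpolation=cv2.INTER_CUBIC))
E
```

```text
(no output)
```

View pics/top0z.png

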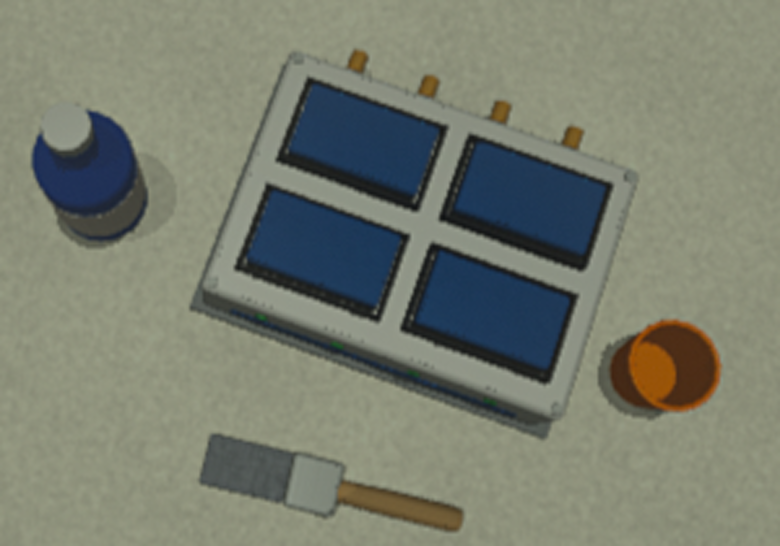

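The view shows the unit with four covers, rotated. In zoom pixels the cover centres are back-left ≈(366,143), back-right (527,200), front-left (325,250) and front-right (490,312). The bottle is on the left, the cup on the right and the brush in front.

```bash
cat >h.py <<'E'
import numpy as np
def ray(p,u,v,z):
    f=210/np.tan(np.radians(p['vertical_fov']/2)); d=p['rotation']@np.array([(u-p['cx'])/f,(v-p['cy'])/f,1])
    c=np.array(p['position']); return c+d*(z-c[2])/d[2]
E
python3 - <<'E'
import pickle,cv2,numpy as np
from h import ray
from scipy.optimize import least_squares
p=pickle.load(open('top.pkl','rb'))
im=p['frame'].astype(int); m=((im[:,:,2]-im[:,:,0]>35)&(im[:,:,2]>60)).astype(np.uint8)
n,l,st,c=cv2.connectedComponentsWithStats(m,connectivity=4)
C=[]
for i in range(1,n):
    if st[i,4]>400:
        w=ray(p,*c[i],93); print(c[i],st[i],w.round(1)); C.append(w)
        cs=np.argwhere(l==i)[:,::-1].astype(np.float32); W=np.array([ray(p,*q,93)[:2] for q in cs],np.float32); print(cv2.minAreaRect(W))
for u,v in((210,290),(295,55),(635,172),(560,415)): print(ray(p,180+u/2.6,110+v/2.6,70).round(1))
E
```

```text
Traceback (most recent call last):
  File "h.py", line 3, in ray
    f=210/np.tan(np.radians(p['vertical_fov']/2)); d=p['rotation']@np.array([(u-p['cx'])/f,(v-p['cy'])/f,1])
                                                     ~~~~~~~~~~~~~^~~~~~~~~~~~~~~~~~~~~~~~~~~~~~~~~~~~~~~~~~
ValueError: matmul: Input operand 1 has a mismatch in its core dimension 0, with gufunc signature (n?,k),(k,m?)->(n?,m?) (size 3 is different from 4)
```

```bash
cat >h.py <<'E'
import numpy as np
from scipy.spatial.transform import Rotation as R
def rot(q): return R.from_quat(q,scalar_first=True).as_matrix()
def ray(p,u,v,z):
    f=210/np.tan(np.radians(p['vertical_fov']/2)); d=rot(p['rotation'])@np.array([(u-p['cx'])/f,(v-p['cy'])/f,1])
    c=np.array(p['position']); return c+d*(z-c[2])/d[2]
E
python3 - <<'E'
import pickle,cv2,numpy as np
from h import ray,rot
p=pickle.load(open('top.pkl','rb'))
im=p['frame'].astype(int); m=((im[:,:,2]-im[:,:,0]>35)&(im[:,:,2]>60)).astype(np.uint8)
n,l,st,c=cv2.connectedComponentsWithStats(m,connectivity=4)
for i in range(1,n):
    if st[i,4]>400:
        w=ray(p,*c[i],93); print(c[i].round(1),st[i],w.round(1))
        cs=np.argwhere(l==i)[:,::-1]; W=np.array([ray(p,*q,93)[:2] for q in cs],np.float32); print(cv2.minAreaRect(W))
K=[ray(p,180+u/2.6,110+v/2.6,70)[:2] for u,v in((210,290),(295,55),(635,172),(560,415))];print(np.round(K,1),np.mean(K,0))
q=[-7.57083949e-04,  9.86591367e-01,  1.63208055e-01, -1.77749411e-04];print(rot(q).round(3))
E
```

```text
[ 7.9 83.6] [  0  46  24  67 969] [769.1 553.1  93. ]
((782.0792236328125, 548.1532592773438), (139.80746459960938, 43.76057815551758), 8.08963394165039)
[319.6 163.2] [ 292  143   57   42 1399] [621.9 -55.2  93. ]
((622.0325317382812, -55.07960891723633), (97.45394897460938, 54.17952346801758), 70.70551300048828)
[213.1 174.5] [193 153  38  37 727] [595.1 145.2  93. ]
((599.664306640625, 147.6942138671875), (64.37644958496094, 69.58097076416016), 28.01430320739746)
[383.6 185.6] [ 355  165   58   43 1452] [ 580.6 -175.8   93. ]
((580.8587036132812, -175.73875427246094), (98.21617889404297, 54.191097259521484), 70.92838287353516)
[304.2 204.8] [ 275  183   59   44 1510] [540.5 -26.7  93. ]
((540.722900390625, -26.520458221435547), (98.33555603027344, 54.49827575683594), 70.6947250366211)
[369.2 228.8] [ 340  207   59   45 1547] [ 498. -147.   93.]
((498.25, -147.066162109375), (98.28955078125, 54.27096176147461), 70.90936279296875)
[[ 511.1   54. ]
 [ 693.9   -5.8]
 [ 607.5 -261.7]
 [ 425.6 -199.5]] [ 559.52339123 -103.26906462]
[[ 0.947  0.322 -0.001]
 [ 0.322 -0.947  0.001]
 [-0.    -0.002 -1.   ]]
```

Emit:
{"api": "play_rows", "payload": {"targets": [{"offset":[3.0,-2.4,0],"spin":0},{"offset":[3.8,-3.0,0],"spin":0},{"offset":[3.8,-3.0,0],"spin":0},{"offset":[3.8,-3.0,0],"spin":0},{"offset":[3.8,-3.0,0],"spin":0},{"offset":[3.8,-3.0,0],"spin":0},{"offset":[3.8,-3.0,0],"spin":0},{"offset":[3.8,-3.0,0],"spin":0},{"offset":[3.8,-3.0,0],"spin":0},{"offset":[3.8,-3.0,0],"spin":0},{"offset":[3.8,-3.0,0],"spin":0},{"offset":[3.6,-3.0,0],"spin":0}], "hand": 1}}

```text
t: 1.9
eef_pos: [510.4, -111.2, 303.0]
orientation: [0.0, 0.987, 0.163, 0.0]
force: [0.0, -0.6, 0.1]
grip_width: 0.5
grasp_force: 0.0
```

Emit:
{"api": "play_rows", "payload": {"targets": [{"offset":[0,0,0],"spin":0.13},{"offset":[0,0,0],"spin":0.13},{"offset":[0,0,0],"spin":0.13},{"offset":[0,0,0],"spin":0.13},{"offset":[0,0,0],"spin":0.14},{"offset":[0,0,0],"spin":0},{"offset":[0,0,0],"spin":0}]}}

```text
t: 2.6
eef_pos: [509.5, -112.9, 302.7]
orientation: [0.0, 0.987, -0.163, 0.0]
force: [-0.9, 0.2, 0.3]
grip_width: 0.9
grasp_force: 0.0
```

```bash
cat >>h.py <<'E'
S={1:(540.5,-26.7),2:(498,-147),3:(621.9,-55.2),4:(580.6,-175.8)}
UX=np.array([.946,-.324]);UY=np.array([.324,.946])
def go(s,k,d):
    "tool-frame shift (cm) to slot k, d mm along unit y"
    D=np.append(np.array(S[k])+d*UY-s['eef_pos'][:2],0); return (rot(s['orientation']).T@D/10).round(2)
E
python3 - <<'E'
from rig import robot
from h import *
import pickle
s=robot.sense(); print(s['t'],s['eef_pos'],s['force'],s['grip_width'],rot(s['orientation']).round(3))
for k,d in((2,36),(1,-36),(4,36),(3,-36)): print(k,go(s,k,d))
p=pickle.load(open('top.pkl','rb')); print('cap',ray(p,206.2,158.8,190))
E
```

```text
2.6 [ 509.5395641  -112.87021919  302.73898487] [-0.9284471   0.21088466  0.25722396] 0.9098388580140055 [[ 0.947 -0.322  0.   ]
 [-0.322 -0.947 -0.   ]
 [ 0.     0.    -1.   ]]
2 [0.01 0.   0.  ]
1 [ 0.15 -5.56 -0.  ]
4 [8.76 0.07 0.  ]
3 [ 8.77 -5.48  0.  ]
cap [594.46302076 142.70891684 190.        ]
```

Emit:
{"api": "play_rows", "payload": {"targets": [{"offset":[0,0,3],"spin":0},{"offset":[0,0,4],"spin":0},{"offset":[0,0,3],"spin":0},{"offset":[0,0,1.5],"spin":0},{"offset":[0,0,0.5],"spin":0},{"offset":[0,0,0.2],"spin":0},{"offset":[0,0,0],"spin":0}]}}

```text
t: 3.3
eef_pos: [509.9, -113.1, 181.3]
orientation: [-0.0, 0.986, -0.165, 0.001]
force: [0.3, -0.1, -0.4]
grip_width: 0.8
grasp_force: 0.0
```

Emit:
{"api": "play_rows", "payload": {"targets": [{"offset":[0,0,0.1],"spin":0},{"offset":[0,0,0.1],"spin":0},{"offset":[0,0,0],"spin":0}]}}

```text
t: 3.6
eef_pos: [509.6, -113.0, 179.1]
orientation: [0.0, 0.986, -0.165, 0.0]
force: [-0.7, 1.1, -1.0]
grip_width: -0.0
grasp_force: 0.0
```

Emit:
{"api": "play_rows", "payload": {"targets": [{"offset":[0,0,0.1],"spin":0},{"offset":[0,0,0.1],"spin":0},{"offset":[0,0,0],"spin":0}]}}

```text
t: 3.9
eef_pos: [509.4, -113.0, 176.5]
orientation: [0.0, 0.986, -0.165, -0.0]
force: [0.4, -0.0, -0.0]
grip_width: 0.3
grasp_force: 0.0
```

Emit:
{"api": "play_rows", "payload": {"targets": [{"offset":[0,0,0.1],"spin":0},{"offset":[0,0,0],"spin":0}]}}

```text
t: 4.1
eef_pos: [509.4, -112.9, 175.5]
orientation: [0.0, 0.986, -0.165, -0.0]
force: [0.2, -0.4, 0.0]
grip_width: 0.3
grasp_force: 0.0
```

Emit:
{"api": "play_rows", "payload": {"targets": [{"offset":[0,0,0.1],"spin":0},{"offset":[0,0,0],"spin":0}]}}

```text
t: 4.3
eef_pos: [509.4, -113.0, 174.5]
orientation: [0.0, 0.986, -0.165, -0.0]
force: [0.3, 0.4, -0.4]
grip_width: 0.1
grasp_force: 0.0
```

Emit:
{"api": "play_rows", "payload": {"targets": [{"offset":[0,0,0.1],"spin":0},{"offset":[0,0,0],"spin":0}]}}

```text
t: 4.5
eef_pos: [509.4, -113.0, 173.5]
orientation: [0.0, 0.986, -0.165, -0.0]
force: [-0.3, -0.0, 0.2]
grip_width: 0.5
grasp_force: 0.0
```

Emit:
{"api": "play_rows", "payload": {"targets": [{"offset":[0,0,0.1],"spin":0},{"offset":[0,0,0],"spin":0}]}}

```text
t: 4.7
eef_pos: [509.4, -113.0, 172.5]
orientation: [0.0, 0.986, -0.165, -0.0]
force: [-1.2, -0.6, 0.4]
grip_width: 0.7
grasp_force: 0.0
```

Emit:
{"api": "play_rows", "payload": {"targets": [{"offset":[0,0,0.1],"spin":0},{"offset":[0,0,0],"spin":0}]}}

```text
t: 4.9
eef_pos: [509.5, -113.0, 172.4]
orientation: [0.0, 0.986, -0.165, 0.0]
force: [-3.2, 0.6, 7.9]
grip_width: 0.4
grasp_force: 4.2
```

Emit:
{"api": "play_rows", "payload": {"targets": [{"offset":[0,0,0.1],"spin":0},{"offset":[0,0,0],"spin":0}]}}

```text
t: 5.1
eef_pos: [509.5, -112.9, 172.3]
orientation: [0.0, 0.986, -0.165, 0.0]
force: [-6.9, 1.0, 18.5]
grip_width: 0.6
grasp_force: 9.1
```

Slot 2 is firm, with a top at about z=92.4. Next is slot 1, pressed at its right end.

Emit:
{"api": "play_rows", "payload": {"targets": [{"offset":[0,0,-1.0],"spin":0},{"offset":[0,0,-0.5],"spin":0},{"offset":[0.15,-1.5,0],"spin":0},{"offset":[0,-2.5,0],"spin":0},{"offset":[0,-1.56,0],"spin":0},{"offset":[0,0,0.4],"spin":0},{"offset":[0,0,0.3],"spin":0},{"offset":[0,0,0],"spin":0}]}}

```text
t: 5.9
eef_pos: [528.4, -61.6, 177.8]
orientation: [0.0, 0.986, -0.166, -0.001]
force: [-0.7, 0.5, 0.1]
grip_width: 0.7
grasp_force: 0.0
```

Emit:
{"api": "play_rows", "payload": {"targets": [{"offset":[0,0,0.1],"spin":0},{"offset":[0,0,0],"spin":0}]}}

```text
t: 6.1
eef_pos: [528.8, -61.7, 177.5]
orientation: [0.0, 0.986, -0.166, -0.0]
force: [0.1, -0.5, -0.2]
grip_width: 0.6
grasp_force: 0.0
```

Emit:
{"api": "play_rows", "payload": {"targets": [{"offset":[0,0,0.1],"spin":0},{"offset":[0,0,0],"spin":0}]}}

```text
t: 6.3
eef_pos: [529.0, -61.2, 176.6]
orientation: [0.0, 0.986, -0.166, -0.0]
force: [-0.7, 0.3, -0.1]
grip_width: 0.6
grasp_force: 0.0
```

Emit:
{"api": "play_rows", "payload": {"targets": [{"offset":[0,0,0.07],"spin":0},{"offset":[0,0,0],"spin":0}]}}

```text
t: 6.5
eef_pos: [529.0, -60.9, 175.9]
orientation: [0.0, 0.986, -0.165, -0.0]
force: [-0.0, 0.3, 0.2]
grip_width: 0.5
grasp_force: 0.0
```

Emit:
{"api": "play_rows", "payload": {"targets": [{"offset":[0,0,0.07],"spin":0},{"offset":[0,0,0],"spin":0}]}}

```text
t: 6.7
eef_pos: [529.0, -60.9, 175.2]
orientation: [0.0, 0.986, -0.165, -0.0]
force: [-0.6, -1.0, 0.4]
grip_width: 0.4
grasp_force: 0.0
```

Emit:
{"api": "play_rows", "payload": {"targets": [{"offset":[0,0,0.07],"spin":0},{"offset":[0,0,0],"spin":0}]}}

```text
t: 6.9
eef_pos: [529.0, -60.9, 174.5]
orientation: [0.0, 0.986, -0.165, 0.0]
force: [-0.5, -0.9, 0.6]
grip_width: 0.8
grasp_force: 0.1
```

Emit:
{"api": "play_rows", "payload": {"targets": [{"offset":[0,0,0.07],"spin":0},{"offset":[0,0,0],"spin":0}]}}

```text
t: 7.1
eef_pos: [529.1, -61.1, 173.8]
orientation: [0.0, 0.986, -0.165, 0.0]
force: [0.5, -0.6, 0.7]
grip_width: 0.6
grasp_force: 0.4
```

Emit:
{"api": "play_rows", "payload": {"targets": [{"offset":[0,0,0.07],"spin":0},{"offset":[0,0,0],"spin":0}]}}

```text
t: 7.3
eef_pos: [529.0, -61.1, 173.1]
orientation: [0.0, 0.986, -0.165, 0.0]
force: [0.3, -0.4, 1.0]
grip_width: 0.8
grasp_force: 0.7
```

Emit:
{"api": "play_rows", "payload": {"targets": [{"offset":[0,0,0.07],"spin":0},{"offset":[0,0,0],"spin":0}]}}

```text
t: 7.5
eef_pos: [529.0, -61.1, 172.4]
orientation: [0.0, 0.986, -0.165, 0.0]
force: [0.1, -1.2, 2.0]
grip_width: 0.2
grasp_force: 0.9
```

Emit:
{"api": "play_rows", "payload": {"targets": [{"offset":[0,0,0.07],"spin":0},{"offset":[0,0,0],"spin":0}]}}

```text
t: 7.7
eef_pos: [529.1, -61.1, 171.9]
orientation: [0.0, 0.986, -0.165, 0.0]
force: [-1.4, -1.5, 3.8]
grip_width: 0.6
grasp_force: 2.0
```

```bash
python3 - <<'E'
from rig import robot, grab_frame
import cv2
s=robot.sense(); print(s['eef_pos'],s['force'],s['moment'])
p=grab_frame('wrist'); cv2.imwrite('pics/w1.png',p['frame'][:,:,::-1])
E
```

```text
[529.06629464 -61.11116838 171.90749265] [-1.35766707 -1.48463865  3.84916222] [-0.35434637  0.27719858  0.00352142]
```

View pics/w1.png

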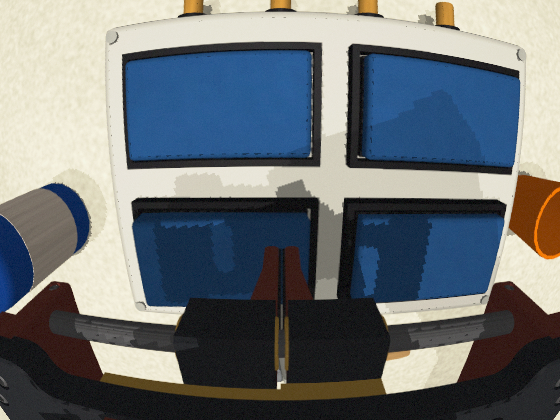

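Slot 1 (tips at about (282,250), the right end of the front-left cover) gives way softly over about 3 mm at 1–2 N, so it is the loose one. I'll lift and press its middle.

Emit:
{"api": "play_rows", "payload": {"targets": [{"offset":[0,0,-0.5],"spin":0},{"offset":[0,0,-0.5],"spin":0},{"offset":[0,-1.2,0],"spin":0},{"offset":[0,-1.6,0],"spin":0},{"offset":[0,-0.8,0],"spin":0},{"offset":[0,0,0],"spin":0},{"offset":[0,0,0.3],"spin":0},{"offset":[0,0,0.2],"spin":0},{"offset":[0,0,0],"spin":0}]}}

```text
t: 8.65
eef_pos: [540.4, -27.5, 176.2]
orientation: [0.0, 0.986, -0.166, -0.0]
force: [-0.0, 0.2, -0.7]
grip_width: 0.6
grasp_force: 0.0
```

Emit:
{"api": "play_rows", "payload": {"targets": [{"offset":[0,0,0.1],"spin":0},{"offset":[0,0,0.1],"spin":0},{"offset":[0,0,0],"spin":0}]}}

```text
t: 8.95
eef_pos: [540.8, -27.1, 174.9]
orientation: [0.0, 0.986, -0.165, 0.0]
force: [-1.3, -0.7, 1.2]
grip_width: 0.6
grasp_force: 0.7
```

Emit:
{"api": "play_rows", "payload": {"targets": [{"offset":[0,0,0.07],"spin":0},{"offset":[0,0,0.07],"spin":0},{"offset":[0,0,0],"spin":0}]}}

```text
t: 9.25
eef_pos: [540.8, -27.1, 173.7]
orientation: [0.0, 0.986, -0.165, 0.0]
force: [-2.4, 0.1, 4.6]
grip_width: 0.7
grasp_force: 2.5
```

Emit:
{"api": "play_rows", "payload": {"targets": [{"offset":[0,0,0.07],"spin":0},{"offset":[0,0,0.07],"spin":0},{"offset":[0,0,0],"spin":0}]}}

```text
t: 9.55
eef_pos: [540.8, -27.0, 172.4]
orientation: [0.0, 0.986, -0.165, 0.0]
force: [-1.9, -0.7, 5.2]
grip_width: 0.4
grasp_force: 2.7
```

Emit:
{"api": "play_rows", "payload": {"targets": [{"offset":[0,0,0.07],"spin":0},{"offset":[0,0,0.07],"spin":0},{"offset":[0,0,0],"spin":0}]}}

```text
t: 9.85
eef_pos: [540.9, -27.0, 171.0]
orientation: [0.0, 0.986, -0.165, 0.0]
force: [-1.1, -1.1, 5.7]
grip_width: 0.5
grasp_force: 2.7
```

Emit:
{"api": "play_rows", "payload": {"targets": [{"offset":[0,0,0.07],"spin":0},{"offset":[0,0,0.07],"spin":0},{"offset":[0,0,0],"spin":0}]}}

```text
t: 10.15
eef_pos: [540.8, -27.2, 170.0]
orientation: [0.0, 0.986, -0.165, 0.0]
force: [-3.0, 0.2, 9.0]
grip_width: 0.9
grasp_force: 4.8
```

Emit:
{"api": "play_rows", "payload": {"targets": [{"offset":[0,0,0.05],"spin":0},{"offset":[0,0,0],"spin":0}]}}

```text
t: 10.35
eef_pos: [540.8, -27.2, 169.9]
orientation: [0.0, 0.986, -0.165, 0.0]
force: [-5.2, 0.5, 13.7]
grip_width: 0.7
grasp_force: 7.0
```

Emit:
{"api": "play_rows", "payload": {"targets": [{"offset":[0,0,0.05],"spin":0},{"offset":[0,0,0],"spin":0}]}}

```text
t: 10.55
eef_pos: [540.8, -27.2, 169.9]
orientation: [0.0, 0.986, -0.166, 0.0]
force: [-7.0, -0.8, 17.9]
grip_width: 0.3
grasp_force: 9.4
```

Emit:
{"api": "play_rows", "payload": {"targets": [{"offset":[0,0,0.03],"spin":0},{"offset":[0,0,0],"spin":0},{"offset":[0,0,0],"spin":0}]}}

```text
t: 10.85
eef_pos: [540.8, -27.2, 169.9]
orientation: [0.0, 0.986, -0.166, 0.0]
force: [-7.9, -1.1, 21.8]
grip_width: 0.3
grasp_force: 10.7
```

It has bottomed out after 5 mm and is now firm. I'll recheck the right end lightly.

Emit:
{"api": "play_rows", "payload": {"targets": [{"offset":[0,0,-0.5],"spin":0},{"offset":[0,0,-0.5],"spin":0},{"offset":[0,1.2,0],"spin":0},{"offset":[0,1.6,0],"spin":0},{"offset":[0,0.8,0],"spin":0},{"offset":[0,0,0],"spin":0},{"offset":[0,0,0.4],"spin":0},{"offset":[0,0,0.2],"spin":0},{"offset":[0,0,0],"spin":0}]}}

```text
t: 11.75
eef_pos: [529.0, -60.3, 171.3]
orientation: [-0.0, 0.986, -0.165, -0.0]
force: [-0.3, 0.1, 1.0]
grip_width: 0.2
grasp_force: 0.0
```

Emit:
{"api": "play_rows", "payload": {"targets": [{"offset":[0,0,0.07],"spin":0},{"offset":[0,0,0],"spin":0}]}}

```text
t: 11.95
eef_pos: [529.1, -60.6, 171.0]
orientation: [-0.0, 0.986, -0.165, -0.0]
force: [-0.0, 0.8, -0.5]
grip_width: 0.1
grasp_force: 0.0
```

Emit:
{"api": "play_rows", "payload": {"targets": [{"offset":[0,0,0.07],"spin":0},{"offset":[0,0,0],"spin":0}]}}

```text
t: 12.15
eef_pos: [529.0, -60.9, 170.4]
orientation: [0.0, 0.986, -0.165, -0.0]
force: [0.4, 1.0, 0.0]
grip_width: 0.4
grasp_force: 0.0
```

Emit:
{"api": "play_rows", "payload": {"targets": [{"offset":[0,0,0.07],"spin":0},{"offset":[0,0,0],"spin":0}]}}

```text
t: 12.35
eef_pos: [529.1, -60.9, 170.0]
orientation: [0.0, 0.986, -0.165, 0.0]
force: [-1.9, -1.2, 2.5]
grip_width: 0.6
grasp_force: 1.6
```

Emit:
{"api": "play_rows", "payload": {"targets": [{"offset":[0,0,0.05],"spin":0},{"offset":[0,0,0],"spin":0}]}}

```text
t: 12.55
eef_pos: [529.1, -60.9, 170.0]
orientation: [0.0, 0.986, -0.165, 0.0]
force: [-3.3, 0.5, 8.5]
grip_width: 0.3
grasp_force: 4.2
```

The end is now firm at the same height as the middle (170.0), so the cover is home. I'll retreat and hand in.

Emit:
{"api": "play_rows", "payload": {"targets": [{"offset":[0,0,-0.5],"spin":0},{"offset":[0,0,-1.5],"spin":0},{"offset":[0,0,-3],"spin":0},{"offset":[0,0,-3],"spin":0},{"offset":[0,0,-2],"spin":0},{"offset":[0,0,0],"spin":0},{"offset":[0,0,0],"spin":0},{"offset":[0,0,0],"spin":0}]}}

```text
t: 13.35
eef_pos: [528.4, -60.9, 268.0]
orientation: [0.0, 0.986, -0.165, -0.001]
force: [1.4, -0.6, -0.7]
grip_width: 0.2
grasp_force: 0.0
```

```bash
python3 - <<'E'
from rig import robot
s=robot.sense(); print(s['t'],s['eef_pos'],s['force']); print(robot.finish_job())
E
```

```text
13.35 [528.44325223 -60.9151843  268.02240497] [ 1.39333035 -0.60314277 -0.72092196]
the job is handed in; nothing more can be done
None
```

The loose cover was the front left one (slot_1): I pressed it 5 mm home at its middle, a light press on its right end then no longer rocked it, and I handed the job in at 13.4 s; the test press on the firm front right cover peaked at 18.5 N, heavier than intended, and the seating press at about 22 N.

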